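Deal the fish tins round the parcel trays and bar the carrier

ROBOT

A 6-joint arm with a two-finger parallel gripper is mounted at the origin on the work surface. World frame = base frame: x ahead of the robot, y to its left, z up, the work surface at z = 0. Lengths are in m, angles in rad, forces in N, time in s.
With the tool pointing down it reaches from about 0.375 to 0.825 m from the base axis. Payload 5.5 kg.
Tool frame: the origin (TCP) lies on the centre line of the jaws, within the pads' length; the fingertips stand 19 mm ahead of it and the grasp point (between the pads) is the TCP; z points along the fingers, y is the line along which they close (so a half turn about z gives the same grasp; the last joint's range is limited). The gripper opens to 85 mm and grips with 20 to 120 N. Pads are 22 mm wide; open, the fingers measure 114 mm over their backs; the gripper's body (76 mm by 85 mm) begins 54 mm behind the grasp point. The pads swing forward as they close: fully open they stand 13 mm farther back than shut.
Start: joints at [1.107, 0.314, -0.047, 1.21, 0, 1.571], TCP at [0.268, 0.537, 0.25] pointing down, gripper open.
Joint ranges: [-2.67, 2.67], [-0.69, 1.73], [-1.03, 1.25], [-2.08, 2.16], [-1.42, 1.45], [-3.14, 3.14]. Speed limits (rad/s): [2.39, 2.39, 3.01, 3.14, 3.14, 3.14].

INTERFACE

Orientations are given as a unit quaternion [w, x, y, z].
In Python, from plant import status, imaging, bot gives the robot as it stands.
- The arm moves only by the tool step_arm, never from a script. Its argument "moves" is a list of rows, each a list of 7 numbers: the shift along the world's x, y, z in mm, then the turn, a rotation vector about the world's x, y, z in degrees, then the opening, from 0 (shut) to 1 (fully open). In form: [[tx, ty, tz, rx, ry, rz, gripper], ...]. A call has 1 to 8 rows; each row shifts and turns the commanded pose from where the row before left it; what a row does not reach is not made up. A row lasts 1/8 s, in which the tool goes at most 62.5 mm and 10.7 degrees, less where a joint would pass 70% of its speed; a pose out of reach is approached as far as the arm can. A call with a gripper value outside its range is refused whole. The fingers move at their own pace and stop on an object; "squeeze" is the grip in N (left out, the last holds). Time passes only in rows, so rows that do not move let the fingers close. It gives the time, the measured TCP pose, the force, the opening and the grip force at its end, in the units of the state.
- status.get_obs(): the state, without advancing time (a new reading comes with each control period).
- imaging.read_camera(name): name is "scene" or "top"; returns a dict with "image" (400x640x3 uint8, red, green, blue), "depth" (400x640 float32, m along the optical axis (not along the pixel's ray), 0 where there is no reading), "fovy" (degrees; the focal length in pixels is half the picture's height over the tangent of half this angle, whatever the lens; pixels are square), "cx", "cy" (the principal point, pixels), "k1" (the pictures are not rectified: a ray, as slopes to the right and down, at radius r is drawn at 1 + k1 r^2 times it, then the intrinsics apply), "R" (3x3) and "t" (3): a world point X has camera coordinates R X + t. Camera axes: x right, y down, z forward; pixel columns grow to the right and rows downward; lengths in m; the calibration is good to about 2 mm. A picture is of the moment at which its call begins.
- bot.close_job(): hands the job in; it is judged then, once.
The state is a dict: "clock": time; "joint_pos": joint angles; "qvel": joint speeds; "effort": joint torques, N m; "ee_pos": TCP position; "eef_rot": TCP orientation; "wrist_force": force on the tool from outside, world axes, zero at the start; "ft_torque": the same for the moment, N m; "grip_width": opening from 0.0 (shut) to 1.0 (fully open); "grasp_force": force on a finger pad.
Only numpy, scipy, OpenCV 4.12 (cv2) and the standard library are available. Lean on these libraries where they do the work, as an engineer would, in place of code of your own. Each camera call takes 0.05 s, during which the arm holds its last target. There are 200 camera calls.

TASK

Somebody was called away while dealing flat fish tins into the three parcel trays of the delivery carrier; one tray already has its first tin. Carry on the deal by sliding the waiting tins along the bench, never lifting or tipping them: every tray gets its first tin before any tray gets its second, until each of the three holds two tins lying flat side by side, fully in behind the front edge. Then swing the red-sleeved retaining bar down across the tray fronts, leaving the other goods on the bench where they are.

Things in the scene. Friction and masses are not known exactly. Their poses are not given: they have to be found in the camera images.
- carrier: grey steel delivery carrier fixed to the bench, holding the three trays side by side (middles 183 mm apart, any order of colours): 46 mm high end plates 281 mm either side of its middle, each with a loop handle out to 309 mm; back rail 50 mm high, 68 mm behind the middle. Origin on the bench at its middle; x from the open front to the back (away from the robot), y along the row
- bar (a joint): retaining bar: steel rod, 10 mm thick, 578 mm long, on two 85 mm arms hinged outside the end plates (axis 30 mm up, 15 mm behind the carrier's middle). 0 = up, leaning 12 degrees back on its stop, rod 113 mm up; grows as it swings over to the front; 1.78 rad = down, rod 30 mm up, 10 mm ahead of the trays. No latch: past upright (0.21) it sinks shut by its weight (0.3 kg) in about a second
- bar_mid (a point): middle of the retaining bar, on the rod's axis, inside a red sleeve 140 mm long and 16 mm thick; moves with the bar
- tray_blue: blue moulded tray fixed in the carrier, 120 mm deep (x, front to back), 180 mm wide (y); floor 3 mm thick; walls 3 mm thick, 30 mm high at back and sides (174 mm clear width); no front wall: a lip slopes over 22 mm from the bench to the floor. Origin: underside, middle; floor's front edge x = -60 mm, back wall's inner face x = +57 mm. Two tins fit side by side with 22 mm to spare, not one behind the other
- tray_green: green moulded tray fixed in the carrier, 120 mm deep (x, front to back), 180 mm wide (y); floor 3 mm thick; walls 3 mm thick, 30 mm high at back and sides (174 mm clear width); no front wall: a lip slopes over 22 mm from the bench to the floor. Origin: underside, middle; floor's front edge x = -60 mm, back wall's inner face x = +57 mm. Two tins fit side by side with 22 mm to spare, not one behind the other
- tray_yellow: yellow moulded tray fixed in the carrier, 120 mm deep (x, front to back), 180 mm wide (y); floor 3 mm thick; walls 3 mm thick, 30 mm high at back and sides (174 mm clear width); no front wall: a lip slopes over 22 mm from the bench to the floor. Origin: underside, middle; floor's front edge x = -60 mm, back wall's inner face x = +57 mm. Two tins fit side by side with 22 mm to spare, not one behind the other
- blue_place_l (a point): left-hand place for a tin on the blue tray's floor (3 mm up), at x = -5 mm, y = +40 mm of the tray
- blue_place_r (a point): right-hand place for a tin on the blue tray's floor (3 mm up), at x = -5 mm, y = -40 mm of the tray
- green_place_l (a point): left-hand place for a tin on the green tray's floor (3 mm up), at x = -5 mm, y = +40 mm of the tray
- green_place_r (a point): right-hand place for a tin on the green tray's floor (3 mm up), at x = -5 mm, y = -40 mm of the tray
- yellow_place_l (a point): left-hand place for a tin on the yellow tray's floor (3 mm up), at x = -5 mm, y = +40 mm of the tray
- yellow_place_r (a point): right-hand place for a tin on the yellow tray's floor (3 mm up), at x = -5 mm, y = -40 mm of the tray
- tin0_mid (a point): flat fish tin, 76 mm in diameter, 38 mm high, about 0.2 kg, dark blue label, steel lid with pull tab; this point is its centre, 19 mm up. It was already dealt: it stands in one of the trays, in the half towards the tray's -y
- tin1_mid (a point): flat fish tin, 76 mm in diameter, 38 mm high, about 0.2 kg, dark blue label, steel lid with pull tab; this point is its centre, 19 mm up. Waiting on the bench between the robot and the carrier, one of five in a loose row; all tins are alike
- tin2_mid (a point): flat fish tin, 76 mm in diameter, 38 mm high, about 0.2 kg, dark blue label, steel lid with pull tab; this point is its centre, 19 mm up. Waiting on the bench between the robot and the carrier, one of five in a loose row; all tins are alike
- tin3_mid (a point): flat fish tin, 76 mm in diameter, 38 mm high, about 0.2 kg, dark blue label, steel lid with pull tab; this point is its centre, 19 mm up. Waiting on the bench between the robot and the carrier, one of five in a loose row; all tins are alike
- tin4_mid (a point): flat fish tin, 76 mm in diameter, 38 mm high, about 0.2 kg, dark blue label, steel lid with pull tab; this point is its centre, 19 mm up. Waiting on the bench between the robot and the carrier, one of five in a loose row; all tins are alike
- tin5_mid (a point): flat fish tin, 76 mm in diameter, 38 mm high, about 0.2 kg, dark blue label, steel lid with pull tab; this point is its centre, 19 mm up. Waiting on the bench between the robot and the carrier, one of five in a loose row; all tins are alike
- soup_can: bystander, leave alone: tall red soup can, 66 x 101 mm, upright; origin at the centre of its underside
- corn_can: bystander, leave alone: yellow corn can, 66 x 76 mm, upright; origin at the centre of its underside
- sauce_jar: bystander, leave alone: amber sauce jar with green lid, 70 x 100 mm, upright; origin at the centre of its underside
- juice_bottle: bystander, leave alone: amber juice bottle, 64 x 165 mm, upright; origin at the centre of its underside
- tape_roll: bystander, leave alone: roll of tape lying flat, 100 x 48 mm; origin at the centre of its underside
- box_knife: bystander, leave alone: yellow box knife lying flat, 156 x 28 x 17 mm along its x; origin at the centre of its underside
There are look-alikes about, which are no part of the job. What is shaped like the part that bears tin2_mid but turquoise is not meant.

How it is judged:
By the outcome, as a careful person would: the job done as asked, in the order asked, and still so for the second after the job is handed in, with the robot touching nothing.
It also fails if it takes over 72 s, if anything falls off the work surface, if the arm or the gripper's body presses on something with over 40 N, if the wrist force passes 120 N, or if a joint passes its speed limit or range.

## Working session

There is one attempt and no reset: what is moved stays moved. The work goes in short steps, Python scripts to look and compute and a tool call to move; the robot and the scene stay as the last step left them, time stands still between calls to the robot, and variables do not carry over. Pictures are saved under pics/ and viewed, at most 10 in all, crops included, and the job is handed in when it is done.

Besides the shell and the picture viewer there is one more tool, called by a JSON object that holds its "op" and its "data". step_arm: Moves the arm, as the interface text tells. Its arguments: {"type":"object","properties":{"moves":{"type":"array","items":{"type":"array","items":{"type":"number"}}},"squeeze":{"type":"number"}},"required":["moves"]}

```bash
mkdir -p pics; cat > h.py <<'E'
import numpy as np, cv2
from plant import status, imaging, bot
def cam(n,save=None):
    c=imaging.read_camera(n)
    if save: cv2.imwrite('pics/'+save,c['image'][:,:,::-1])
    return c
def world(c,uv,z=None):
    """world points of pixels; at plane height z, or by depth"""
    uv=np.atleast_2d(np.array(uv,float)); f=200/np.tan(np.radians(c['fovy'])/2)
    d=(uv-[c['cx'],c['cy']])/f; s=d.copy()
    for _ in range(20): s=d/(1+c['k1']*(s**2).sum(1,keepdims=True))
    r=np.c_[s,np.ones(len(s))]; R=np.array(c['R']);t=np.array(c['t'])
    if z is None: return (r*c['depth'][uv[:,1].astype(int),uv[:,0].astype(int)][:,None]-t)@R
    o=-R.T@t; w=r@R; return o+w*((z-o[2])/w[:,2])[:,None]
E
python3 - <<'E'
from h import *
for n in('scene','top'):
    c=cam(n,n+'0.png'); print(n,c['fovy'],c['k1'],-np.array(c['R']).T@c['t'])
print(status.get_obs())
E
```

```text
scene 54.936498382458964 -0.001240885800709763 [ 1.1989144  -0.82736154  0.83958795]
top 55.28372449054988 -0.0659815240873028 [0.43867121 0.0120097  1.1828379 ]
{'clock': 0.1, 'joint_pos': array([ 1.10697824e+00,  3.14177730e-01, -4.79420966e-02,  1.21025440e+00,
       -1.79358589e-05,  1.57080920e+00]), 'qvel': array([ 3.25802005e-04, -2.07938024e-03,  2.99610555e-03, -2.75234078e-03,
       -9.92354346e-05,  1.61461624e-03]), 'effort': array([-1.97801933e-04, -5.40767312e+01,  3.40541875e+01,  1.11510928e-02,
       -1.45519300e-05,  2.68852887e-06]), 'ee_pos': array([0.26820227, 0.53616351, 0.24952357]), 'eef_rot': array([-1.72596641e-04,  2.29842062e-01,  9.73227622e-01, -7.69893422e-04]), 'wrist_force': array([ 0.46850481, -0.3125026 ,  0.4138064 ]), 'ft_torque': array([ 0.03345018,  0.01355568, -0.01263375]), 'grasp_force': 0.0, 'grip_width': 1.0008363568731833}
```

View pics/top0.png

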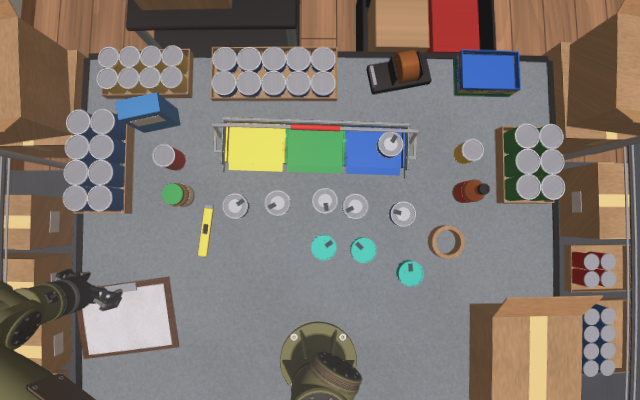

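View pics/scene0.png

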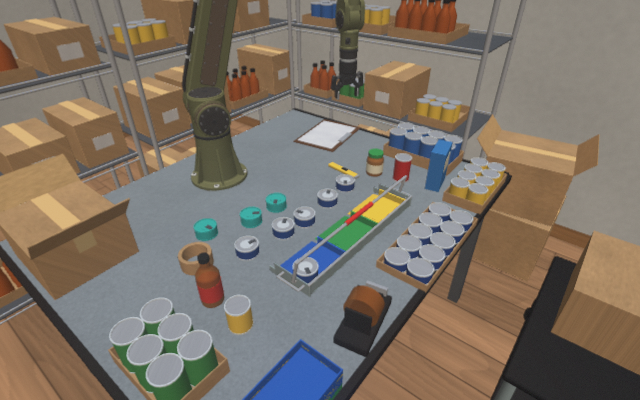

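The top view has x pointing up and y pointing left. The yellow tray is at (256,150), green at (314,151) and blue at (375,153), with tin0 in blue at (390,145). The waiting tins are at about (235,206), (277,203), (325,201), (355,206) and (403,214). The turquoise look-alikes are at (323,248), (363,250) and (411,273).

```bash
cat >> h.py <<'E'
def tins(c,roi=(180,120,440,240)):
    """lid centres by depth: world points at z 30..50 mm, circle by hough on height mask"""
    vv,uu=np.mgrid[roi[1]:roi[3],roi[0]:roi[2]]
    uv=np.c_[uu.ravel(),vv.ravel()]; P=world(c,uv)
    im=c['image'][uv[:,1],uv[:,0]].astype(int); sat=im.max(1)-im.min(1)
    m=((P[:,2]>.032)&(P[:,2]<.047)&(sat<40)).reshape(uu.shape).astype(np.uint8)
    m=cv2.morphologyEx(cv2.morphologyEx(m,cv2.MORPH_CLOSE,np.ones((5,5))),cv2.MORPH_OPEN,np.ones((7,7)))
    n,l,s,ce=cv2.connectedComponentsWithStats(m); out=[]
    for i in range(1,n):
        if s[i,4]<150: continue
        cs,_=cv2.findContours((l==i).astype(np.uint8),0,2); (x,y),r=cv2.minEnclosingCircle(cs[0])
        w=world(c,[x+roi[0],y+roi[1]],.038+(.003 if y+roi[1]<185 else 0))[0]
        out.append((np.round(w*1000),round(x+roi[0]),round(y+roi[1]),round(r,1),s[i,4]))
    return out
E
python3 - <<'E'
from h import *
c=cam('top')
for t in tins(c): print(t)
im=cv2.cvtColor(c['image'],cv2.COLOR_RGB2HSV)
for n,a,b in(('y',22,35),('g',45,75),('b',105,125)):
    m=cv2.inRange(im,(a,130,80),(b,255,255)); m[:124]=0;m[178:]=0;m[:,:215]=0;m[:,418:]=0
    v,u=np.nonzero(m); 
    P=world(c,np.c_[u,v]); k=(P[:,2]<.01)&(P[:,2]>-.005); Q=P[k]
    print(n,np.round(np.percentile(Q,[1,50,99],axis=0)*1000).tolist())
# red sleeve
m=cv2.inRange(im,(0,150,100),(8,255,255))|cv2.inRange(im,(172,150,100),(180,255,255)); m[:115]=0;m[140:]=0;m[:,:270]=0;m[:,360:]=0
v,u=np.nonzero(m); print('bar',np.round(world(c,[u.mean(),v.mean()],.113)*1000), np.round(np.median(world(c,np.c_[u,v]),0)*1000), world(c,[[u.min(),np.median(v[u==u.min()])],[u.max(),np.median(v[u==u.max()])]],.113))
vv,uu=np.mgrid[115:185,205:425]; P=world(c,np.c_[uu.ravel(),vv.ravel()])
k=(P[:,2]>.04)&(P[:,2]<.055);Q=P[k]; b=Q[Q[:,1]>.25]; d=Q[Q[:,1]<-.25]
for q in(b,d): print(len(q),np.round(np.percentile(q,[1,50,99],axis=0)*1000).tolist())
b=cv2.resize(c['image'][100:280,190:450],None,fx=3,fy=3,interpolation=2); cv2.imwrite('pics/z.png',b[:,:,::-1])
E
```

```text
(array([ 658., -227.,   41.]), 393, 144, 15.6, np.int32(559))
(array([487., -18.,  38.]), 324, 200, 12.5, np.int32(485))
(array([480., 125.,  38.]), 277, 203, 12.5, np.int32(486))
(array([470., 250.,  38.]), 235, 206, 12.8, np.int32(500))
(array([ 470., -109.,   38.]), 355, 206, 12.5, np.int32(495))
(array([ 448., -255.,   38.]), 403, 214, 12.7, np.int32(498))
y [[583.0, 113.0, -2.0], [648.0, 197.0, 4.0], [714.0, 279.0, 9.0]]Traceback (most recent call last):
  File "<stdin>", line 9, in <module>
    return _quantile_unchecked(
        a, q, axis, out, overwrite_input, method, keepdims, weights)
    return _ureduce(a,
                    func=_quantile_ureduce_func,
    ...<5 lines>...
                    overwrite_input=overwrite_input,
                    method=method)
    r = func(a, **kwargs)
    result = _quantile(arr,
                       quantiles=q,
    ...<2 lines>...
                       out=out,
                       weights=wgt)
    slices_having_nans = np.isnan(arr[-1, ...])
                                  ~~~^^^^^^^^^
IndexError: index -1 is out of bounds for axis 0 with size 0
```

```bash
python3 - <<'E'
from h import *
c=cam('top')
im=cv2.cvtColor(c['image'],cv2.COLOR_RGB2HSV); print(im[150,[256,314]],im[165,375])
for n,a,b in(('y',20,36),('g',45,85),('b',105,125)):
    m=cv2.inRange(im,(a,100,50),(b,255,255)); m[:124]=0;m[182:]=0;m[:,:215]=0;m[:,418:]=0
    v,u=np.nonzero(m); P=world(c,np.c_[u,v]); k=(P[:,2]<.012); Q=P[k]
    if len(Q): print(n,np.round(np.percentile(Q,[1,50,99],axis=0)*1000).tolist())
m=cv2.inRange(im,(0,150,100),(8,255,255))|cv2.inRange(im,(172,150,100),(180,255,255)); m[:115]=0;m[140:]=0;m[:,:270]=0;m[:,360:]=0
v,u=np.nonzero(m); print('bar',np.round(world(c,[u.mean(),v.mean()],.113)*1000), np.round(np.median(world(c,np.c_[u,v]),0)*1000), world(c,[[u.min(),np.median(v[u==u.min()])],[u.max(),np.median(v[u==u.max()])]],.113))
vv,uu=np.mgrid[115:185,205:425]; P=world(c,np.c_[uu.ravel(),vv.ravel()])
k=(P[:,2]>.04)&(P[:,2]<.055);Q=P[k]; b=Q[Q[:,1]>.25]; d=Q[Q[:,1]<-.29]
for q in(b,d): print(len(q),np.round(np.percentile(q,[1,50,99],axis=0)*1000).tolist())
b=cv2.resize(c['image'][100:280,190:450],None,fx=3,fy=3,interpolation=2); cv2.imwrite('pics/z.png',b[:,:,::-1])
E
```

```text
[[ 28 140 234]
 [ 65 121 175]] [110 162 206]
y [[582.0, 113.0, -2.0], [648.0, 197.0, 4.0], [715.0, 281.0, 9.0]]
g [[577.0, -74.0, -2.0], [642.0, 13.0, 4.0], [706.0, 98.0, 9.0]]
b [[571.0, -258.0, -2.0], [622.0, -152.0, 3.0], [705.0, -87.0, 9.0]]
bar [[691.  10. 113.]] [689.  11. 120.] [[ 0.6928635   0.0786065   0.113     ]
 [ 0.68913452 -0.05750901  0.113     ]]
119 [[601.0, 252.0, 41.0], [687.0, 291.0, 47.0], [737.0, 301.0, 54.0]]
3 [[622.0, -293.0, 40.0], [637.0, -293.0, 42.0], [640.0, -293.0, 42.0]]
```

View pics/z.png

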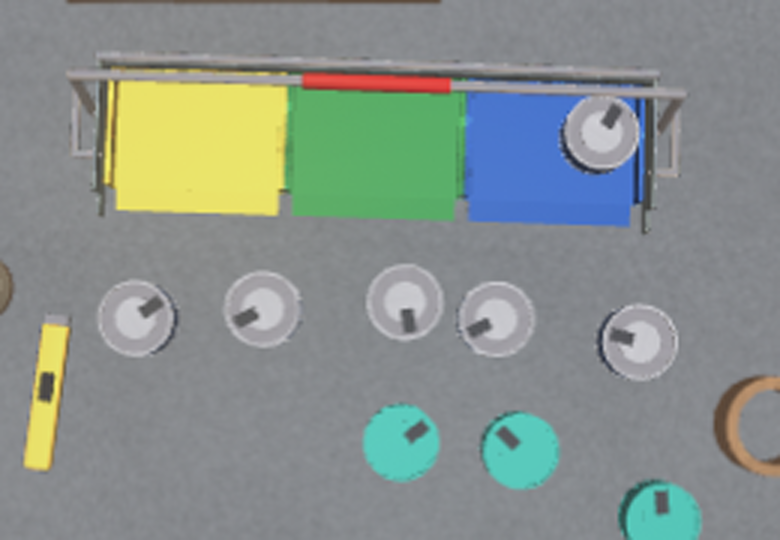

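The carrier sits at about (658, 11.5) mm with a yaw of about -1.9°. I'll push each tin with the half-open fingers used as a two-point cradle. The assignment, in order, is A→yellow-left, C→green-left, B→yellow-right, D→green-right, E→blue-left.

{"op": "step_arm", "data": {"moves": [[19, -41, -19, 0, 0, 3.5, 0.6], [19, -41, -19, 0, 0, 3.5, 0.6], [19, -41, -19, 0, 0, 3.5, 0.6], [19, -41, -19, 0, 0, 3.5, 0.6], [19, -41, -19, 0, 0, 3.5, 0.6], [19, -41, -19, 0, 0, 3.5, 0.6], [19, -41, -19, 0, 0, 3.5, 0.6], [0, 0, -40, 0, 0, 0, 0.6]]}}

```text
clock: 1.2
ee_pos: [0.4037, 0.248, 0.0778]
eef_rot: [0.002, 0.02, 1.0, 0.001]
wrist_force: [0.6, 0.9, -0.7]
grip_width: 0.597
grasp_force: 0.0
```

{"op": "step_arm", "data": {"moves": [[0, 1, -30, 0, 0, 0, 0.6], [5, 1, -20, 0, 0, 0, 0.6], [12, 0, 0, 0, 0, 0, 0.6], [15, 0, 0, 0, 0, 0, 0.6], [20, -2, 0, 0, 0, 0, 0.6], [20, -2, 0, 0, 0, 0, 0.6], [20, -2, 0, 0, 0, 0, 0.6], [20, -2, 0, 0, 0, 0, 0.6]]}}

```text
clock: 2.2
ee_pos: [0.5154, 0.2438, 0.0285]
eef_rot: [0.001, 0.018, 1.0, 0.0]
wrist_force: [-2.0, -0.1, 0.7]
grip_width: 0.596
grasp_force: 1.0
```

```bash
python3 - <<'E'
from h import *
c=cam('top')
b=cv2.resize(c['image'][100:280,190:450],None,fx=3,fy=3,interpolation=2); cv2.imwrite('pics/z2.png',b[:,:,::-1])
print(world(c,[[235,206],[235,186]],.038))
E
```

```text
[[0.46886618 0.25001751 0.038     ]
 [0.52911264 0.25079741 0.038     ]]
```

View pics/z2.png

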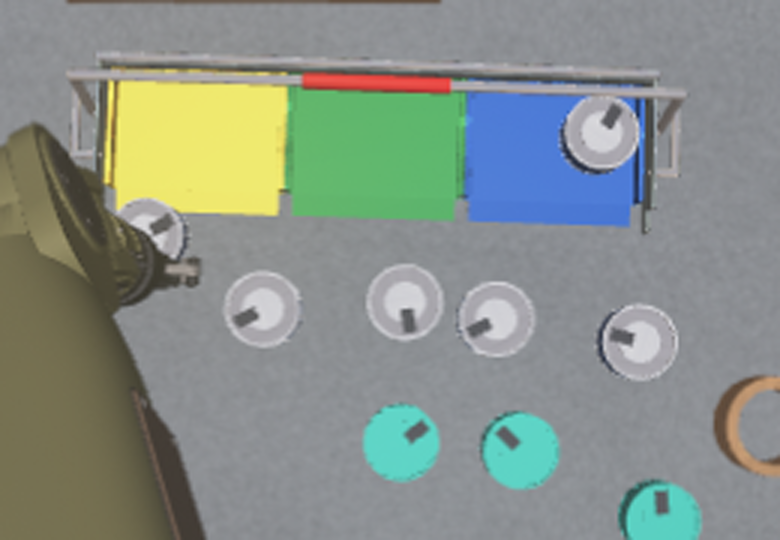

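The tin is riding in the cradle at the yellow lip, at about px (149,236) in the crop. I'll keep pushing.

{"op": "step_arm", "data": {"moves": [[18, 0, 0, 0, 0, 0, 0.6], [18, 0, 0, 0, 0, 0, 0.6], [18, -1, 0, 0, 0, 0, 0.6], [18, -1, 0, 0, 0, 0, 0.6], [14, -1, 0, 0, 0, 0, 0.6], [10, -1, 0, 0, 0, 0, 0.6], [5, 0, 0, 0, 0, 0, 0.6], [0, 0, 0, 0, 0, 0, 0.6]]}}

```text
clock: 3.25
ee_pos: [0.615, 0.2396, 0.0278]
eef_rot: [0.0, 0.018, 1.0, 0.0]
wrist_force: [-2.0, 0.4, 4.0]
grip_width: 0.599
grasp_force: 1.9
```

```bash
python3 - <<'E'
from h import *
for t in tins(cam('top')): print(t)
E
```

```text
(array([ 657., -226.,   41.]), 393, 144, 15.5, np.int32(549))
(array([487., -18.,  38.]), 324, 200, 12.5, np.int32(486))
(array([480., 125.,  38.]), 277, 203, 12.5, np.int32(486))
(array([ 470., -109.,   38.]), 355, 206, 12.5, np.int32(495))
(array([ 448., -255.,   38.]), 403, 214, 12.7, np.int32(498))
```

{"op": "step_arm", "data": {"moves": [[-20, 0, 0, 0, 0, 0, 0.6], [-25, -5, 25, 0, 0, 0.5, 0.6], [-25, -35, 35, 0, 0, 0.5, 0.6], [-25, -45, 5, 0, 0, 0.5, 0.6], [-25, -45, 0, 0, 0, 0.5, 0.6], [-25, -45, 0, 0, 0, 0, 0.6], [-25, -45, 0, 0, 0, 0, 0.6], [-22, -40, 0, 0, 0, 0, 0.6]]}}

```text
clock: 4.3
ee_pos: [0.4219, -0.022, 0.0925]
eef_rot: [0.001, 0.001, 1.0, -0.0]
wrist_force: [0.4, -0.6, -0.4]
grip_width: 0.602
grasp_force: 0.0
```

```bash
python3 - <<'E'
from h import *
for t in tins(cam('top')): print(t)
E
```

```text
(array([ 660., -227.,   41.]), 393, 144, 15.7, np.int32(563))
(array([662., 258.,  41.]), 233, 142, 20.6, np.int32(631))
(array([504., -22.,  38.]), 326, 194, 9.6, np.int32(179))
(array([480., 125.,  38.]), 277, 203, 12.5, np.int32(486))
(array([ 448., -255.,   38.]), 403, 214, 12.7, np.int32(498))
```

{"op": "step_arm", "data": {"moves": [[0, 2, -30, 0, 0, 0, 0.6], [3, 2, -32, 0, 0, 0, 0.6], [12, 0, 0, 0, 0, 0, 0.6], [15, 0, 0, 0, 0, 0, 0.6], [18, 0, 0, 0, 0, 0, 0.6], [18, 4, 0, 0, 0, 4, 0.6], [18, 5, 0, 0, 0, 4, 0.6], [18, 6, 0, 0, 0, 4, 0.6]]}}

```text
clock: 5.35
ee_pos: [0.5264, -0.0016, 0.0317]
eef_rot: [0.001, -0.105, 0.994, -0.001]
wrist_force: [-2.8, -1.7, 1.5]
grip_width: 0.602
grasp_force: 1.8
```

{"op": "step_arm", "data": {"moves": [[18, 10, 0, 0, 0, 0, 0.6], [18, 10, 0, 0, 0, 0, 0.6], [16, 10, 0, 0, 0, 0, 0.6], [14, 10, 0, 0, 0, -4, 0.6], [10, 8, 0, 0, 0, -4, 0.6], [8, 6, 0, 0, 0, -4, 0.6], [6, 1, 0, 0, 0, 0, 0.6], [2, 0, 0, 0, 0, 0, 0.6]]}}

```text
clock: 6.35
ee_pos: [0.6171, 0.054, 0.0312]
eef_rot: [0.0, -0.0, 1.0, 0.0]
wrist_force: [-4.5, 1.7, 5.3]
grip_width: 0.602
grasp_force: 3.2
```

{"op": "step_arm", "data": {"moves": [[-20, 0, 0, 0, 0, 0, 0.6], [-25, 5, 25, 0, 0, 0, 0.6], [-25, 10, 35, 0, 0, 0, 0.6], [-35, 10, 0, 0, 0, 0, 0.6], [-35, 20, 0, 0, 0, 0, 0.6], [-35, 25, 0, 0, 0, 0, 0.6], [-30, 5, 0, 0, 0, 0, 0.6]]}}

```text
clock: 7.22
ee_pos: [0.4112, 0.1296, 0.0909]
eef_rot: [0.001, -0.0, 1.0, 0.0]
wrist_force: [0.6, -0.4, -0.6]
grip_width: 0.602
grasp_force: 0.0
```

```bash
python3 - <<'E'
from h import *
c=cam('top')
b=cv2.resize(c['image'][100:280,190:450],None,fx=3,fy=3,interpolation=2); cv2.imwrite('pics/z3.png',b[:,:,::-1])
E
```

```text
(no output)
```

View pics/z3.png

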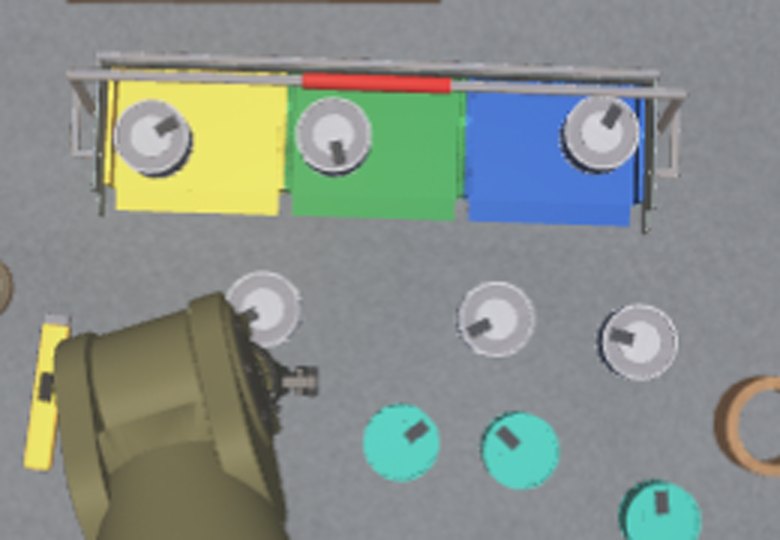

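Tins A and C are in, at crop px (152,137) in yellow and (333,136) in green, flat and clear of the front. Next is B→yellow right.

{"op": "step_arm", "data": {"moves": [[0, -2, -30, 0, 0, 0, 0.6], [8, -3, -30, 0, 0, 0, 0.6], [15, 0, 0, 0, 0, 0, 0.6], [14, 3, 0, 0, 0, 0, 0.6], [18, 6, 0, 0, 0, 0, 0.6], [18, 7, 0, 0, 0, 0, 0.6], [18, 7, 0, 0, 0, 0, 0.6], [16, 5, 0, 0, 0, 0, 0.6]]}}

```text
clock: 8.28
ee_pos: [0.5207, 0.1523, 0.0317]
eef_rot: [0.001, 0.001, 1.0, 0.0]
wrist_force: [-2.7, -1.0, 0.3]
grip_width: 0.599
grasp_force: 1.1
```

{"op": "step_arm", "data": {"moves": [[18, 0, 0, 0, 0, 0, 0.6], [18, 0, 0, 0, 0, 0, 0.6], [18, 0, 0, 0, 0, 0, 0.6], [16, 0, 0, 0, 0, 0, 0.6], [12, 0, 0, 0, 0, 0, 0.6], [9, 0, 0, 0, 0, 0, 0.6], [5, 0, 0, 0, 0, 0, 0.6], [2, 0, 0, 0, 0, 0, 0.6]]}}

```text
clock: 9.28
ee_pos: [0.6168, 0.1519, 0.0313]
eef_rot: [-0.0, 0.001, 1.0, 0.0]
wrist_force: [-5.6, 0.0, 6.8]
grip_width: 0.602
grasp_force: 4.2
```

{"op": "step_arm", "data": {"moves": [[-20, 0, 0, 0, 0, 0, 0.6], [-25, -10, 30, 0, 0, 4, 0.6], [-25, -40, 30, 0, 0, 4, 0.6], [-25, -50, 0, 0, 0, 6, 0.6], [-25, -50, 0, 0, 0, 6, 0.6], [-25, -50, 0, 0, 0, 6, 0.6], [-25, -50, 0, 0, 0, 6, 0.6], [-28, -50, 0, 0, 0, 6, 0.6]]}}

```text
clock: 10.28
ee_pos: [0.4191, -0.1505, 0.0914]
eef_rot: [0.001, -0.327, 0.945, -0.001]
wrist_force: [0.7, -0.8, 0.3]
grip_width: 0.596
grasp_force: 0.0
```

```bash
python3 - <<'E'
from h import *
c=cam('top')
print(np.round(status.get_obs()['ee_pos']*1000))
b=cv2.resize(c['image'][100:280,190:450],None,fx=3,fy=3,interpolation=2); cv2.imwrite('pics/z4.png',b[:,:,::-1])
print(world(c,[[240.7,145.7],[301,145.3],[390.3,144]],.041)*1000)
E
```

```text
[ 415. -155.   91.]
[[ 651.01882114  234.72286213   41.        ]
 [ 652.58341726   52.48913585   41.        ]
 [ 658.07751374 -217.64274351   41.        ]]
```

View pics/z4.png

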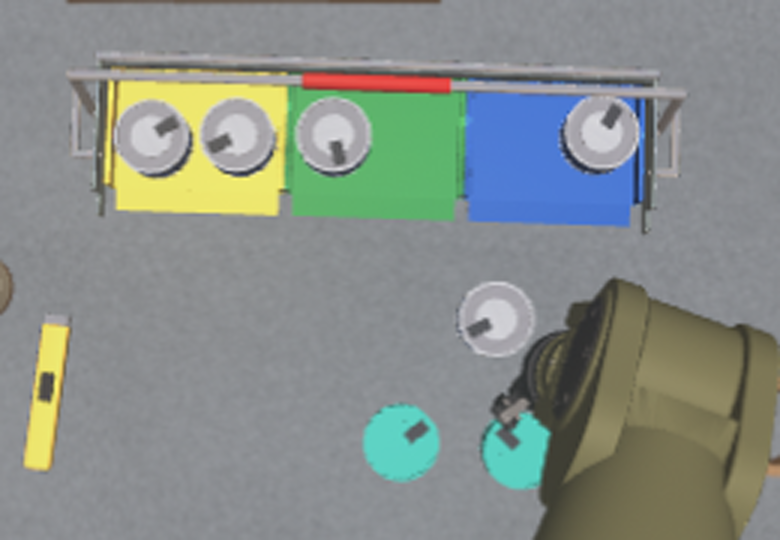

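All three firsts were in before B went in as yellow's second; B is now at crop px (238,136). Before descending behind D I'll shift clear of the turquoise tin.

{"op": "step_arm", "data": {"moves": [[15, 13, -10, 0, 0, 0, 0.6], [0, 0, -25, 0, 0, 0, 0.6], [0, 0, -25, 0, 0, 0, 0.6], [8, 7, 0, 0, 0, 0, 0.6], [13, 12, 0, 0, 0, 0, 0.6], [13, 12, 0, 0, 0, 0, 0.6], [13, 12, 0, 0, 0, 0, 0.6], [13, 12, 0, 0, 0, 0, 0.6]]}}

```text
clock: 11.32
ee_pos: [0.4946, -0.0796, 0.0309]
eef_rot: [0.0, -0.325, 0.946, -0.001]
wrist_force: [-2.2, -2.3, 2.9]
grip_width: 0.595
grasp_force: 2.1
```

{"op": "step_arm", "data": {"moves": [[13, 12, 0, 0, 0, 0, 0.6], [13, 12, 0, 0, 0, 0, 0.6], [10, 12, 0, 0, 0, 0, 0.6], [5, 6, 0, 0, 0, -10, 0.6], [5, 6, 0, 0, 0, -10, 0.6], [7, 6, 0, 0, 0, -10, 0.6], [8, 7, 0, 0, 0, -10, 0.6]]}}

```text
clock: 12.2
ee_pos: [0.5545, -0.018, 0.0299]
eef_rot: [-0.0, 0.021, 1.0, 0.001]
wrist_force: [-1.1, 0.0, 0.4]
grip_width: 0.601
grasp_force: 0.6
```

```bash
python3 - <<'E'
from h import *
c=cam('top')
b=cv2.resize(c['image'][100:280,190:450],None,fx=3,fy=3,interpolation=2); cv2.imwrite('pics/z5.png',b[:,:,::-1])
E
```

```text
(no output)
```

View pics/z5.png

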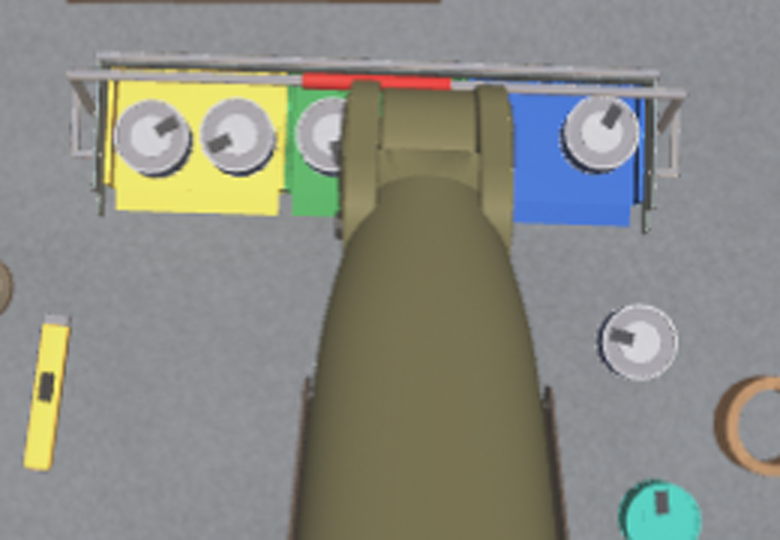

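The arm hides the tin here, but the contact force shows it is still in the cradle. The cradle sits 8 mm too far left, so I'll shift right while pushing.

{"op": "step_arm", "data": {"moves": [[12, -4, 0, 0, 0, 0, 0.6], [14, -5, 0, 0, 0, 0, 0.6], [14, -3, 0, 0, 0, 0, 0.6], [10, 0, 0, 0, 0, 0, 0.6], [6, 0, 0, 0, 0, 0, 0.6], [3, 0, 0, 0, 0, 0, 0.6], [1, 0, 0, 0, 0, 0, 0.6]]}}

```text
clock: 13.12
ee_pos: [0.6142, -0.0313, 0.0303]
eef_rot: [-0.0, 0.018, 1.0, -0.0]
wrist_force: [-1.4, -1.4, 0.6]
grip_width: 0.599
grasp_force: 0.7
```

{"op": "step_arm", "data": {"moves": [[-20, 0, 0, 0, 0, 0, 0.6], [-25, -5, 30, 0, 0, 4, 0.6], [-25, -30, 30, 0, 0, 6, 0.6], [-27, -45, 0, 0, 0, 7.5, 0.6], [-27, -45, 0, 0, 0, 7.5, 0.6], [-27, -45, 0, 0, 0, 7.5, 0.6], [-27, -45, 0, 0, 0, 7.5, 0.6], [-27, -47, 0, 0, 0, 7.5, 0.6]]}}

```text
clock: 14.12
ee_pos: [0.4088, -0.2948, 0.0908]
eef_rot: [0.0, -0.388, 0.922, -0.001]
wrist_force: [0.7, -0.6, -0.4]
grip_width: 0.603
grasp_force: 0.0
```

```bash
python3 - <<'E'
from h import *
c=cam('top')
print(np.round(status.get_obs()['ee_pos']*1000), status.get_obs()['eef_rot'])
b=cv2.resize(c['image'][100:280,190:450],None,fx=3,fy=3,interpolation=2); cv2.imwrite('pics/z6.png',b[:,:,::-1])
for t in tins(c): print(t)
E
```

```text
[ 406. -300.   91.] [-0.00155224 -0.38859693  0.92140409 -0.00212677]
(array([662., 217.,  41.]), 246, 142, 33.5, np.int32(1108))
(array([655.,  54.,  41.]), 300, 144, 12.3, np.int32(481))
(array([ 657., -226.,   41.]), 393, 144, 15.5, np.int32(553))
(array([652., -32.,  41.]), 329, 145, 12.5, np.int32(480))
(array([ 448., -255.,   38.]), 403, 214, 12.7, np.int32(497))
```

View pics/z6.png

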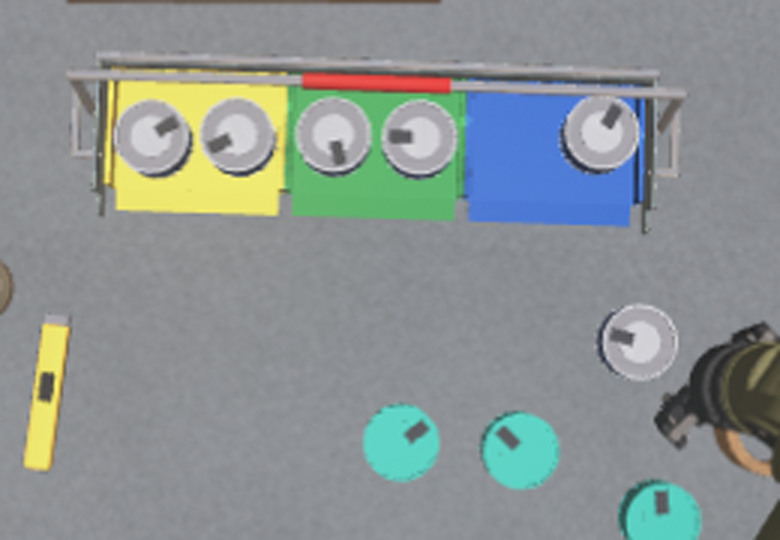

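Green is filled, with tins at (655,54) and (652,-32). The last one is E→blue left.

{"op": "step_arm", "data": {"moves": [[0, 0, -20, 0, 0, 0, 0.6], [0, 0, -25, 0, 0, 0, 0.6], [0, 0, -16, 0, 0, 0, 0.6], [8, 8, 0, 0, 0, 0, 0.6], [11, 12, 0, 0, 0, 0, 0.6], [12, 15, 0, 0, 0, 0, 0.6], [12, 15, 0, 0, 0, 0, 0.6], [12, 15, 0, 0, 0, 0, 0.6]]}}

```text
clock: 15.18
ee_pos: [0.4656, -0.2275, 0.0298]
eef_rot: [0.0, -0.386, 0.922, -0.001]
wrist_force: [-0.7, -1.4, 1.2]
grip_width: 0.599
grasp_force: 1.4
```

{"op": "step_arm", "data": {"moves": [[12, 14, 0, 0, 0, 0, 0.6], [12, 14, 0, 0, 0, 0, 0.6], [12, 15, 0, 0, 0, 0, 0.6], [12, 15, 0, 0, 0, 0, 0.6], [12, 14, 0, 0, 0, 0, 0.6], [4, 5, 0, 0, 0, -9.5, 0.6], [5, 5, 0, 0, 0, -9.5, 0.6]]}}

```text
clock: 16.05
ee_pos: [0.5332, -0.1446, 0.0287]
eef_rot: [-0.001, -0.226, 0.974, 0.001]
wrist_force: [-2.6, -0.5, 2.2]
grip_width: 0.604
grasp_force: 1.2
```

{"op": "step_arm", "data": {"moves": [[6, 6, 0, 0, 0, -9.5, 0.6], [7, 6, 0, 0, 0, -9.5, 0.6], [8, 6, 0, 0, 0, -9.5, 0.6]]}}

```text
clock: 16.42
ee_pos: [0.5539, -0.1265, 0.0286]
eef_rot: [-0.001, 0.021, 1.0, 0.001]
wrist_force: [-1.4, 0.3, 0.8]
grip_width: 0.598
grasp_force: 0.7
```

{"op": "step_arm", "data": {"moves": [[12, -3, 1, 0, 0, 0, 0.6], [14, -3, 1, 0, 0, 0, 0.6], [13, 0, 0, 0, 0, 0, 0.6], [9, 0, 0, 0, 0, 0, 0.6], [5, 0, 0, 0, 0, 0, 0.6], [3, 0, 0, 0, 0, 0, 0.6], [0, 0, 0, 0, 0, 0, 0.6]]}}

```text
clock: 17.3
ee_pos: [0.6106, -0.1344, 0.0313]
eef_rot: [0.0, 0.018, 1.0, 0.0]
wrist_force: [-0.2, -0.5, -0.5]
grip_width: 0.598
grasp_force: 0.0
```

{"op": "step_arm", "data": {"moves": [[-20, 0, 0, 0, 0, 0, 0.6], [-30, 0, 25, 0, 0, 0, 0.6], [-30, 10, 40, 0, 0, 0, 0.4], [-20, 30, 40, 0, 0, 0, 0.2], [0, 40, 40, 0, 0, 0, 0], [0, 40, 30, 0, 0, 0, 0], [0, 30, 0, 0, 0, 0, 0], [0, 0, 0, 0, 0, 0, 0]]}}

```text
clock: 18.3
ee_pos: [0.5107, 0.0172, 0.2071]
eef_rot: [0.001, 0.017, 1.0, 0.0]
wrist_force: [-0.3, 0.5, -0.6]
grip_width: 0.002
grasp_force: 0.0
```

```bash
python3 - <<'E'
from h import *
c=cam('top'); s=cam('scene')
b=np.hstack([cv2.resize(c['image'][110:190,200:430],None,fx=1.7,fy=1.7),cv2.resize(s['image'][160:300,250:430],(391,304))[:136]]) if 0 else np.vstack([cv2.resize(c['image'][110:190,200:430],(782,272)),cv2.resize(s['image'][165:300,200:450],(782,320))[:320]])
cv2.imwrite('pics/z7.png',b[:,:,::-1])
for t in tins(c): print(t)
print(np.round(status.get_obs()['ee_pos']*1000))
E
```

```text
(array([662., 226.,  41.]), 244, 142, 30.7, np.int32(989))
(array([ 652., -186.,   41.]), 380, 146, 28.6, np.int32(1054))
[510.  15. 206.]
```

View pics/z7.png

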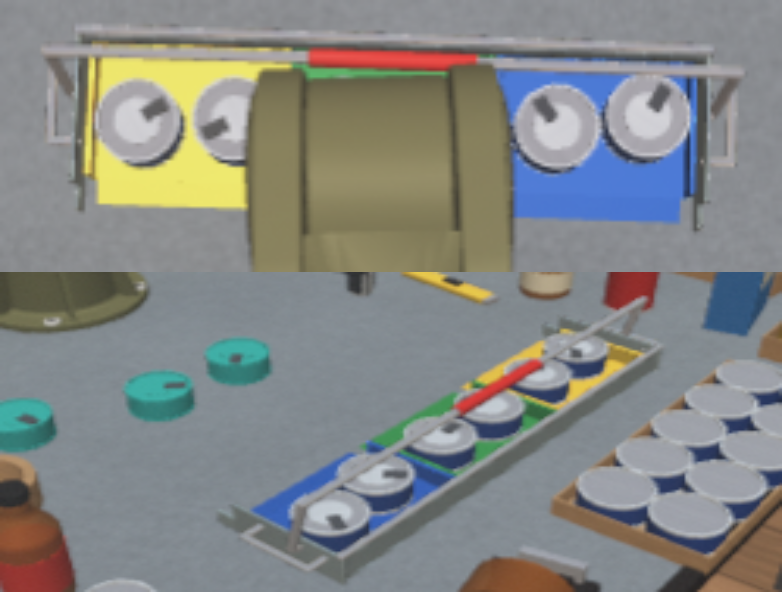

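All six tins lie flat, two to a tray and behind the front edges (blue's second at crop px (557,127)). Next I'll swing the bar with the closed fingers from behind the red sleeve.

{"op": "step_arm", "data": {"moves": [[40, -1, -10, 0, 0, 0, 0], [45, -1, -10, 0, 0, 0, 0], [45, -1, 0, 0, 0, 0, 0], [45, -1, 0, 0, 0, 0, 0], [43, 0, 0, 0, 0, 0, 0], [0, 0, -20, 0, 0, 0, 0], [0, 0, -25, 0, 0, 0, 0], [0, 0, -22, 0, 0, 0, 0]]}}

```text
clock: 19.4
ee_pos: [0.728, 0.0098, 0.1173]
eef_rot: [-0.001, 0.019, 1.0, -0.0]
wrist_force: [0.0, -0.8, -0.2]
grip_width: 0.0
grasp_force: 0.0
```

{"op": "step_arm", "data": {"moves": [[-8, 0, 0, 0, 0, 0, 0], [-8, 0, 0, 0, 0, 0, 0], [-8, 0, 0, 0, 0, 0, 0], [-8, 0, 0, 0, 0, 0, 0], [-8, 0, 0, 0, 0, 0, 0], [-8, 0, 0, 0, 0, 0, 0], [-8, 0, 0, 0, 0, 0, 0], [-8, 0, 0, 0, 0, 0, 0]]}}

```text
clock: 20.4
ee_pos: [0.6634, 0.0117, 0.119]
eef_rot: [-0.0, 0.018, 1.0, -0.0]
wrist_force: [0.1, -0.4, 0.7]
grip_width: -0.0
grasp_force: 0.0
```

{"op": "step_arm", "data": {"moves": [[-4, 0, 0, 0, 0, 0, 0], [0, 0, 0, 0, 0, 0, 0], [0, 0, 20, 0, 0, 0, 0], [0, 0, 30, 0, 0, 0, 0], [0, 0, 40, 0, 0, 0, 0], [-20, 0, 40, 0, 0, 0, 0], [-40, 40, 0, 0, 0, 0, 0], [-40, 50, 0, 0, 0, 0, 0]]}}

```text
clock: 21.4
ee_pos: [0.5612, 0.1007, 0.25]
eef_rot: [0.001, 0.019, 1.0, 0.0]
wrist_force: [1.3, 1.4, -0.9]
grip_width: -0.0
grasp_force: 0.0
```

{"op": "step_arm", "data": {"moves": [[-40, 50, 0, 0, 0, 0, 0], [-40, 50, 0, 0, 0, 0, 0], [-20, 50, 0, 0, 0, 0, 0], [0, 50, 0, 0, 0, 0, 0], [0, 50, 0, 0, 0, 0, 0], [0, 0, 0, 0, 0, 0, 0], [0, 0, 0, 0, 0, 0, 0], [0, 0, 0, 0, 0, 0, 0]]}}

```text
clock: 22.4
ee_pos: [0.4634, 0.3469, 0.2493]
eef_rot: [-0.0, 0.019, 1.0, -0.0]
wrist_force: [-0.1, 0.2, -0.0]
grip_width: -0.002
grasp_force: 0.0
```

```bash
python3 - <<'E'
from h import *
c=cam('top'); s=cam('scene')
b=np.vstack([cv2.resize(c['image'][110:190,200:430],(782,272)),cv2.resize(s['image'][165:300,200:450],(782,320))])
cv2.imwrite('pics/z8.png',b[:,:,::-1])
E
```

```text
(no output)
```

View pics/z8.png

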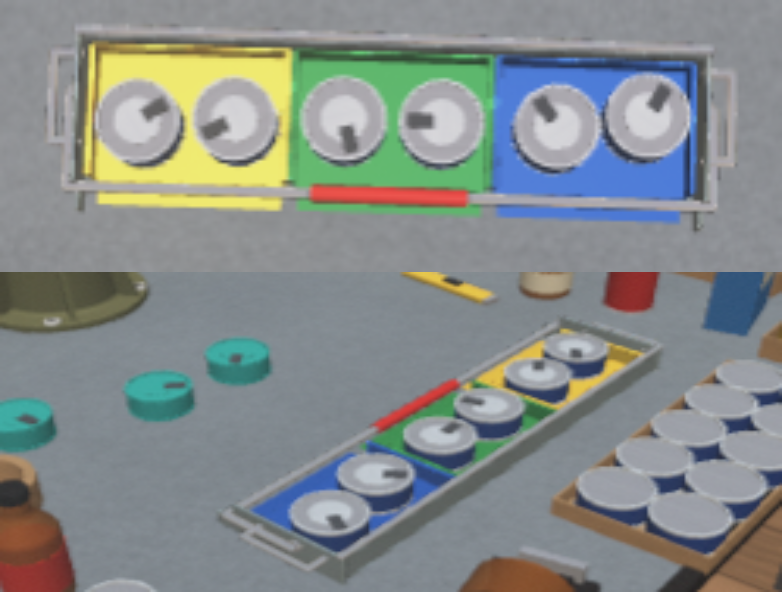

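The bar is down, with its sleeve at crop px (388,195) in front of the trays. All six tins are flat behind it, and the arm is clear.

```bash
python3 -c "
from plant import bot
print(bot.close_job())"
```

```text
the job is handed in; nothing more can be done
None
```

The job is handed in at about 22.5 s of the 72 s: the last pictures show each tray holding two flat tins behind its front edge, dealt in the order asked, with the red-sleeved bar down and the other goods in view where they were.

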